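# Comb the stirring rods into the grooves of the drying tray

### The job

Take the rake from its holder, set its teeth down on the bare strip at the one side of the grooved tray, and draw it across the grooves to the opposite side, riding lightly on the plate all the way (never more than about 10 N on the tray), so that the three loose steel stirring rods all come to lie parallel, fully down, each in a groove of its own. Then stand the rake upright in its holder again and let go. Do not touch the rods with the gripper and leave the dishes, bottle and beaker where they are.

Things in the scene. Friction and masses are not known exactly. Their poses are not given: they have to be found in the camera images.
- tray: Fixed open white plastic tray, 200 mm (x) by 224 mm (y), walls 46 mm high, 4 mm thick; origin: centre of its underside, z up. In it a grey plate, 184 x 210 mm, with eight V grooves along the tray's x axis (142 mm long, 18.5 mm apart, 9 mm deep), the first centred at tray y = -52.8 mm, the last at 76.8. No rod starts on the flat bare strip at y = -105 to -63 mm.
- strip (a point): Middle of the bare strip, at tray x 0, y -88 mm, marked at the height of the tray's underside (not of the plate); axes as the tray's. The plate's level is NOT given and differs each time: at the tray's middle its rails lie 35 to 42 mm above the table, and it slopes along tray y, up or down by as much as 3 mm per 100 mm. Feel for it.
- far_end (a point): Point at tray x 0, y 76.8 mm, over the last groove, at the height of the tray's underside. Beyond lies a 19 mm land, then the wall. The plate is on springs: it sinks once about 1 N presses on it, 1 mm more for each 2.5 N, and meets a hard stop after 3 mm (about 8.5 N).
- rail (a point): Point on the middle of one rail, tray x 81 mm, y 0, at the height of the tray's underside. Two flat rails (tray x -92 to -70 and 70 to 92 mm, y -105 to 105 mm) run across both ends of the grooves, 0.4 mm above crests and bare strip. The rake's end teeth slide on them; its other teeth pass just above the crests and clear of a rod lying in its groove.
- rod_a: Loose stainless steel stirring rod, diameter 7 mm, 76 mm long, round ends, about 22 g, polished; origin at its middle, x along its length. Starts lying askew across the groove crests. Lying in a groove its top is about 1 mm below the crests.
- rod_b: A second rod like rod_a. Where a rod wedges or two crowd into one groove, the load on the rake rises: draw back a little and comb again.
- rod_c: A third rod like rod_a.
- rake: Loose rake, about 0.25 kg, standing in the holder: aluminium head 168 mm long (x), 20 mm thick (y), 34 mm high, the lower 16 mm a row of 13 flat-footed teeth; on it an upright black handle 26 mm (x) by 20 mm (y), from 34 to 120 mm above the feet. Origin: centre of the underside of the teeth; z up along the handle; x along the row of teeth. In use its x lies along the tray's x.
- holder: Fixed open white plastic trough for the rake, 196 mm (x) by 50 mm (y), 28 mm high, walls and floor 5 mm thick; the rake stands on its floor, 5 mm above the table, its x along the holder's x. Origin: centre of its underside.
- dishes: Bystander: stack of five clear culture dishes, diameter 90 mm, 75 mm high; origin at the centre of its underside.
- bottle: Bystander: white bottle with a red cap, diameter 64 mm, 150 mm high; origin at the centre of its underside.
- beaker: Bystander: glass beaker, diameter 70 mm, 90 mm high; origin at the centre of its underside.

How it is judged (in metres and radians):
On the way, in this order (a step that is already met when the one before it is completed fails the run):
1. the rake, upright and in line with the grooves, rests with some weight (over 0.8 N) on the plate at the bare strip (contact force between rake and tray above 0.8 N and angle between rake's own z axis and vertical below 0.2 rad and y of rake in the frame of tray below -0.068 m and angle between the x axis of rake and the x axis of tray, either way round below 0.15 rad), for 0.1 s.
2. the rake, still riding on the plate, is midway across the grooves (contact force between rake and tray above 0.8 N and angle between rake's own z axis and vertical below 0.2 rad and y of rake in the frame of tray between 0 and 0.035 m), for 0.05 s.
3. the rake, still riding on the plate, has come to the last groove (contact force between rake and tray above 0.8 N and angle between rake's own z axis and vertical below 0.2 rad and y of rake in the frame of tray above 0.066 m), for 0.05 s.
At the end, for the whole second after the job is handed in: All three rods at rest, middle within 4 mm of a groove's centre line and 30 mm of its middle, within 0.07 rad of its direction, one per groove; rake at rest in its holder, upright within 0.1 rad, feet on the floor, within 12 mm of the holder's centre (angle between the x axis of each of rod_a, rod_b, rod_c and the x axis of tray, either way round below 0.07 rad and (y of rod_a in the frame of tray between -0.0567 and -0.0488 m or y of rod_a in the frame of tray between -0.0383 and -0.0303 m or y of rod_a in the frame of tray between -0.0198 and -0.0118 m or y of rod_a in the frame of tray between -0.0012 and 0.0068 m or y of rod_a in the frame of tray between 0.0172 and 0.0252 m or y of rod_a in the frame of tray between 0.0357 and 0.0437 m or y of rod_a in the frame of tray between 0.0542 and 0.0622 m or y of rod_a in the frame of tray between 0.0727 and 0.0807 m) and linear speed of each of rod_a, rod_b, rod_c below 0.01 m/s and x of rod_a in the frame of tray between -0.03 and 0.03 m and z of each of rod_a, rod_b, rod_c in the frame of tray below 0.043 m and (y of rod_b in the frame of tray between -0.0567 and -0.0488 m or y of rod_b in the frame of tray between -0.0383 and -0.0303 m or y of rod_b in the frame of tray between -0.0198 and -0.0118 m or y of rod_b in the frame of tray between -0.0012 and 0.0068 m or y of rod_b in the frame of tray between 0.0172 and 0.0252 m or y of rod_b in the frame of tray between 0.0357 and 0.0437 m or y of rod_b in the frame of tray between 0.0542 and 0.0622 m or y of rod_b in the frame of tray between 0.0727 and 0.0807 m) and x of rod_b in the frame of tray between -0.03 and 0.03 m and (y of rod_c in the frame of tray between -0.0567 and -0.0488 m or y of rod_c in the frame of tray between -0.0383 and -0.0303 m or y of rod_c in the frame of tray between -0.0198 and -0.0118 m or y of rod_c in the frame of tray between -0.0012 and 0.0068 m or y of rod_c in the frame of tray between 0.0172 and 0.0252 m or y of rod_c in the frame of tray between 0.0357 and 0.0437 m or y of rod_c in the frame of tray between 0.0542 and 0.0622 m or y of rod_c in the frame of tray between 0.0727 and 0.0807 m) and x of rod_c in the frame of tray between -0.03 and 0.03 m and horizontal distance between each of rod_b, rod_c and rod_a above 0.015 m and horizontal distance between rod_c and rod_b above 0.015 m and z of rake in the frame of holder below 0.012 m and horizontal distance between rake and holder below 0.012 m and angle between rake's own z axis and vertical below 0.1 rad and linear speed of rake below 0.02 m/s); the robot touches nothing.
It fails at once if the rake is pressed on the tray or its plate with more than 12 N (contact force between rake and tray above 12 N).
It fails at once if the gripper touches a rod (contact force between the fingers and rod_a above 0.3 N or contact force between the fingers and rod_b above 0.3 N or contact force between the fingers and rod_c above 0.3 N).
It fails at once if the dishes, bottle or beaker are moved by more than 30 mm (distance of any of dishes, bottle, beaker from where it was at the start of the episode above 0.03 m).
It also fails if it takes over 64 s, if anything falls off the work surface, if the arm or the gripper's body presses on something with over 40 N, if the wrist force passes 120 N, or if a joint passes its speed limit or range.

### The arm

A 6-joint arm with a two-finger parallel gripper is mounted at the origin on the work surface. World frame = base frame: x ahead of the robot, y to its left, z up, the work surface at z = 0. Lengths are in m, angles in degrees, forces in N, time in s.
With the tool pointing down it reaches from about 0.35 to 0.875 m from the base axis. Payload 4.2 kg.
Tool frame: the origin (TCP) lies at the very end of the fingers, on their centre line; the grasp point (between the pads) lies 19 mm behind it; z points along the fingers, y is the direction in which the jaws open and shut (so a half turn about z gives the same grasp; the last joint's range is limited). The gripper opens to 85 mm and grips with 20 to 120 N. Pads are 22 mm wide; open, the fingers measure 114 mm over their backs; the gripper's body (76 mm by 85 mm) begins 54 mm behind the grasp point. The pads swing forward as they close: fully open they stand 13 mm farther back than shut.
Start: joints at [-61.559, 22.042, 0.453, 0, -68.411, -14.817], TCP at [0.147, -0.607, 0.231] pointing down, gripper open.
Joint ranges: [-179.83, 179.83], [-69.29, 118.12], [-61.27, 80.66], [-181.25, 117.63], [-171.15, -9.14], [-177.46, 177.46]. Speed limits (degrees/s): [159.86, 159.86, 180, 180, 180, 180].

### API

Orientations are given as a 3x3 rotation matrix whose columns are the frame's x, y, z axes.
In Python, from rig import * gives the robot as it stands.
- The arm moves only by the tool servo_tool, never from a script. Its argument "motion" is one flat list of numbers, 5 for each row, row after row: the closure, from 0 (fully open) to 1 (shut), then the shift along the tool's x, y, z in units of 50 mm (1.0 is 50 mm), then the turn about the tool's z in units of 5 degrees (1.0 is 5 degrees). In form: [gripper, x, y, z, turn, gripper, x, y, z, turn, ...]. A call has 1 to 5 rows; each row is the pose to reach, as a shift and turn from the pose commanded when the call began, along the tool's axes at that moment; what a row does not reach only later rows make up. A row lasts 1/10 s, in which the tool goes at most 50 mm and 8.59 degrees, less where a joint would pass 70% of its speed; a pose out of reach is approached as far as the arm can. A call with a gripper value outside its range is refused whole. The fingers move at their own pace and stop on an object; "squeeze" is the grip in N (left out, the last holds). Time passes only in rows, so rows that repeat a pose let the fingers close. It gives the time, the measured TCP pose, the force and the opening at its end, in the units of the state.
- get_state(): the state, without advancing time (a new reading comes with each control period).
- camera(name): name is "side" or "top"; returns the picture (480x640x3 uint8, red, green, blue); there is no depth.
- camera_info(name): a dict with "intrinsics" (3x3 intrinsics, pixels), "k1" (the pictures are not rectified: a ray, as slopes to the right and down, at radius r is drawn at 1 + k1 r^2 times it, then the intrinsics apply), "rvec" (rotation vector, rad) and "tvec" (3), from world to camera coordinates, as OpenCV has them. Camera axes: x right, y down, z forward; pixel columns grow to the right and rows downward; lengths in m; the calibration is good to about 2 mm. A picture is of the moment at which its call begins. camera_info takes no time and is no camera call.
- job_done(): hands the job in, once; it reports no verdict.
Trained networks look in the newest picture that a camera, given by its name, has taken for a name from the list of things; names that differ only in an ending like _2 or _b are one class to them, and where a whole thing is asked for, a point or a joint stands for the part that bears it (a point fixed in the world has none). Each returns a list of dicts, best first, with "score" (0 to 1); they miss things now and then, are a little off and sometimes report something else, mostly with a low value. They report only what shows in the picture. A call takes as long as a camera call.
- search_frame(camera, label): "pixel" ([row, column] in pixels, amid what is visible of it).
- silhouettes(camera, label): "mask" (480x640 bool, what is visible of it) and "pixel" ([row, column] in pixels, amid what is visible of it).
The state is a dict: "t": time; "q": joint angles; "joint_velocities": joint speeds; "joint_torque": joint torques, N m; "eef_pos": TCP position; "ee_rot": TCP orientation; "ft_force": force on the tool from outside, world axes, zero at the start; "torque": the same for the moment, N m; "finger_gap": finger opening in m.
Only numpy, scipy, OpenCV 4.12 (cv2) and the standard library are available. Lean on these libraries where they do the work, as an engineer would, in place of code of your own. Each camera call takes 0.05 s, during which the arm holds its last target. There are 200 camera calls.

## Working session

There is one attempt and no reset: what is moved stays moved. The work goes in short steps, Python scripts to look and compute and a tool call to move; the robot and the scene stay as the last step left them, time stands still between calls to the robot, and variables do not carry over. Pictures are saved under pics/ and viewed, about 8 in all and at most 12, crops included, and the job is handed in when it is done.

Besides the shell and the picture viewer there is one more tool, called after "Emit:" as name(argument=value, ...) on one line, values as JSON. servo_tool: Moves the arm, as the interface text tells. Its arguments: {"type":"object","properties":{"motion":{"type":"array"},"squeeze":{"type":"number"}},"required":["motion"]}

```bash
mkdir -p pics; ls
cat > h.py <<'E'
from rig import *
import numpy as np, cv2
def cam(n):
    i=camera_info(n);R=cv2.Rodrigues(np.array(i['rvec'],float))[0];return np.array(i['intrinsics']),i['k1'],R,np.array(i['tvec'],float).ravel()
def proj(n,P):
    K,k,R,t=cam(n);c=np.atleast_2d(P)@R.T+t;s=c[:,:2]/c[:,2:];s=s*(1+k*(s**2).sum(1,keepdims=True));return s@K[:2,:2].T+K[:2,2]
def unproj(n,uv,z):
    K,k,R,t=cam(n);uv=np.atleast_2d(np.asarray(uv,float))
    s=cv2.undistortPoints(uv[:,None,:],K,np.array([k,0,0,0.]))[:,0]
    d=np.c_[s,np.ones(len(s))]@R;o=-R.T@t
    return o+d*((z-o[2])/d[:,2])[:,None]
def save(n,f):
    im=camera(n);cv2.imwrite('pics/'+f,im[:,:,::-1]);return im
E
python3 - <<'E'
from h import *
np.set_printoptions(precision=4,suppress=True)
s=get_state();print(s['t'],s['eef_pos'],s['ee_rot'],s['ft_force'])
for n in('top','side'):
    save(n,n+'0.png');K,k,R,t=cam(n);print(n,-R.T@t,R[2],K[0,0],k)
for l in('tray','rake','holder','rod_a','dishes','bottle','beaker'):
    for n in('top','side'):
        for d in silhouettes(n,l)[:4]:
            m=d['mask'].astype(np.uint8);r=cv2.minAreaRect(cv2.findNonZero(m))
            print(l,n,round(d['score'],2),np.round(d['pixel']),m.sum(),np.round(cv2.boxPoints(r)).tolist(), unproj(n,r[0],{'tray':.046,'holder':.028,'rake':.12,'rod_a':.042}.get(l,0.05))[0])
E
```

```text
pics
0.0 [ 0.1471 -0.6068  0.2302] [[-0.9719 -0.2354 -0.0006]
 [-0.2354  0.9719  0.0021]
 [ 0.      0.0022 -1.    ]] [-0.5776 -0.0938 -0.4907]
top [0.4525 0.003  1.205 ] [ 0.1638  0.0182 -0.9863] 583.4101913646629 -0.00018788075088735267
side [ 0.4632 -1.1     0.805 ] [ 0.1393  0.8199 -0.5553] 506.2751482131627 -0.07797721061428017
tray top 0.94 [296. 271.] 11319 [[200.0, 332.0], [225.0, 231.0], [337.0, 259.0], [312.0, 360.0]] [0.5187 0.1253 0.046 ]
tray side 0.6 [236. 258.] 3756 [[217.0, 262.0], [219.0, 206.0], [300.0, 209.0], [298.0, 265.0]] [0.5094 0.0895 0.046 ]
rake top 0.85 [284. 418.] 1055 [[398.0, 246.0], [418.0, 241.0], [440.0, 322.0], [420.0, 327.0]] [ 0.528  -0.1625  0.12  ]
rake side 0.87 [292. 275.] 1226 [[233.0, 274.0], [301.0, 255.0], [312.0, 294.0], [244.0, 313.0]] [ 0.5197 -0.2281  0.12  ]
holder top 0.85 [290. 410.] 1589 [[388.0, 241.0], [415.0, 234.0], [441.0, 329.0], [414.0, 337.0]] [ 0.5319 -0.1672  0.028 ]
holder top 0.33 [295. 267.] 11052 [[201.0, 332.0], [226.0, 233.0], [336.0, 260.0], [311.0, 360.0]] [0.5187 0.1269 0.028 ]
holder side 0.62 [306. 277.] 934 [[2
[... 842 characters left out ...]
1390 [[518.0, 233.0], [564.0, 210.0], [579.0, 240.0], [533.0, 263.0]] [ 0.6184 -0.4344  0.05  ]
bottle side 0.93 [365. 330.] 1834 [[316.0, 326.0], [349.0, 326.0], [349.0, 395.0], [316.0, 395.0]] [ 0.6185 -0.4061  0.05  ]
bottle side 0.59 [236. 261.] 3809 [[216.0, 261.0], [220.0, 205.0], [300.0, 209.0], [297.0, 266.0]] [0.508  0.0842 0.05  ]
beaker top 0.83 [261. 119.] 1328 [[98.0, 241.0], [143.0, 241.0], [143.0, 277.0], [98.0, 277.0]] [0.6013 0.4209 0.05  ]
beaker top 0.3 [301. 264.] 85 [[255.0, 289.0], [257.0, 287.0], [278.0, 312.0], [276.0, 314.0]] [0.5095 0.1285 0.05  ]
beaker side 0.72 [179. 276.] 508 [[267.0, 164.0], [285.0, 164.0], [285.0, 195.0], [267.0, 195.0]] [0.5932 0.4166 0.05  ]
```

Run:
```python
import cv2
a=cv2.imread('pics/top0.png')
c=a[215:375,180:460];cv2.imwrite('pics/c0.png',cv2.resize(c,(784,448),interpolation=cv2.INTER_CUBIC))
```

```text
(no output)
```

View pics/c0.png

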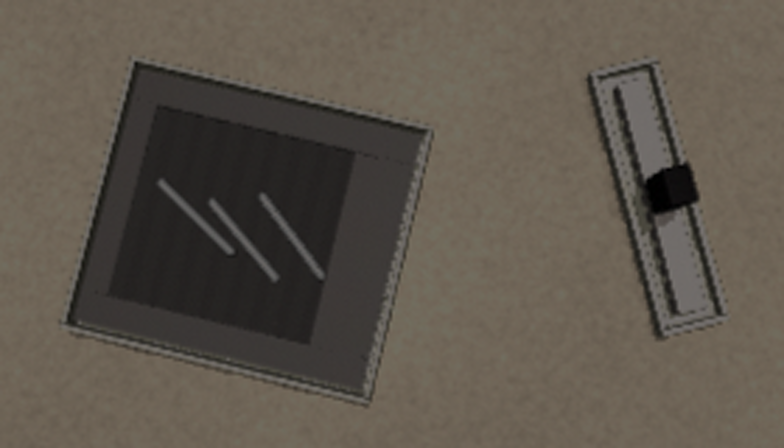

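View pics/side0.png

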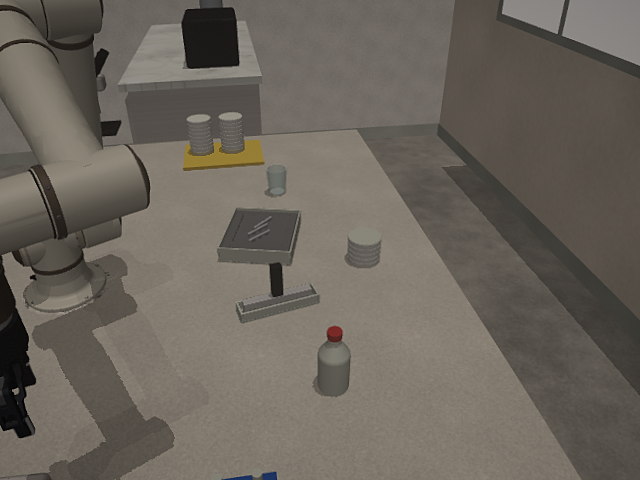

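The top crop (×2.8, offset 180,215) shows the tray rim corners at (137,60), (432,130), (370,402) and (68,322). The bare strip is on the right, towards world -y, and three rods lie askew across the grooves. The holder corners are at (588,75), (655,62), (725,318) and (660,337), with the black handle on top at about (672,187). The side view shows the rake standing upright.

```bash
cat > fit.py <<'E'
from h import *
from scipy.optimize import least_squares
np.set_printoptions(precision=4,suppress=True)
def rect(l,w,z): return np.array([[l,w,z],[l,-w,z],[-l,-w,z],[-l,w,z]])
def pose(p,M): c,s=np.cos(p[2]),np.sin(p[2]);return M@np.array([[c,-s,0],[s,c,0],[0,0,1]]).T+[p[0],p[1],0]
E
python3 - <<'E'
from fit import *
c=lambda L:np.array(L)/2.8+[180,215]-.5+.5/2.8
for nm,L,M,p0 in (('tray',[(137,60),(432,130),(370,402),(68,322)],rect(.1,.112,.046),[.52,.125,-.25]),
                  ('holder',[(588,75),(655,62),(725,318),(660,337)],rect(.098,.025,.028),[.53,-.167,.2])):
    uv=c(L); r=least_squares(lambda p:(proj('top',pose(p,M))-uv).ravel(),p0)
    print(nm,r.x,np.degrees(r.x[2]),r.fun)
im=cv2.imread('pics/top0.png')
# handle: dark mask in top picture
for n in('top','side'):
    im=cv2.imread(f'pics/{n}0.png');g=im.max(2)
    x0,x1,y0,y1=(405,435,265,300) if n=='top' else (265,290,255,300)
    m=np.zeros_like(g);m[y0:y1,x0:x1]=g[y0:y1,x0:x1]<(35 if n=='top' else 45)
    uv=cv2.findNonZero(m)[:,0]; print(n,len(uv),uv.min(0),uv.max(0),uv.mean(0))
    x=r.x
    for off in(0,):
        B=np.vstack([pose(x,rect(.013,.01,z)) for z in(.039,.125)]);print(proj(n,B))
# rods in world / tray
E
```

```text
tray [ 0.5193  0.123  -0.2681] -15.360778995366092 [-0.4615 -2.0443  2.1365 -1.2926  0.504   1.0624 -2.1915  2.0118]
holder [ 0.5329 -0.1664  0.211 ] 12.09123076682389 [-0.2355 -0.6479 -0.3639 -1.8821  0.9014  1.5329 -0.3281  0.856 ]
top 274 [405 265] [428 299] [418.2482 282.3723]
[[408.3228 279.1647]
 [418.0425 276.7523]
 [421.5358 289.4567]
 [411.7813 291.8816]
 [414.4049 275.3337]
 [424.8879 272.7326]
 [428.6844 286.425 ]
 [418.161  289.0407]]
side 371 [270 263] [282 296] [276.0377 279.1267]
[[280.9004 290.5698]
 [283.612  295.5227]
 [273.149  298.1409]
 [270.5537 293.1229]
 [279.4859 261.428 ]
 [282.29   266.2025]
 [271.3718 268.7367]
 [268.6953 263.8964]]
```

Run:
```python
from fit import *
T=[.5193,.123,-.2681];H=[.5329,-.1664,.211]
im=cv2.imread('pics/top0.png')[215:375,180:460];im=cv2.convertScaleAbs(cv2.resize(im,(784,448),interpolation=cv2.INTER_CUBIC),alpha=1.7)
def dr(p,M,col): cv2.polylines(im,[np.round((proj('top',pose(p,M))-[180,215]+.5)*2.8-.5).astype(int)],True,col,1)
dr(T,rect(.1,.112,.046),(0,255,0));dr(H,rect(.098,.025,.028),(0,255,0))
g=rect(.071,.0925-.021,.038)  # groove block y -62..86
dr(T,np.array([[.071,-.062,.038],[.071,.086,.038],[-.071,.086,.038],[-.071,-.062,.038]]),(0,0,255))
dr(H,rect(.013,.01,.125),(0,255,255))
cv2.imwrite('pics/o1.png',im)
```

```text
(no output)
```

View pics/o1.png

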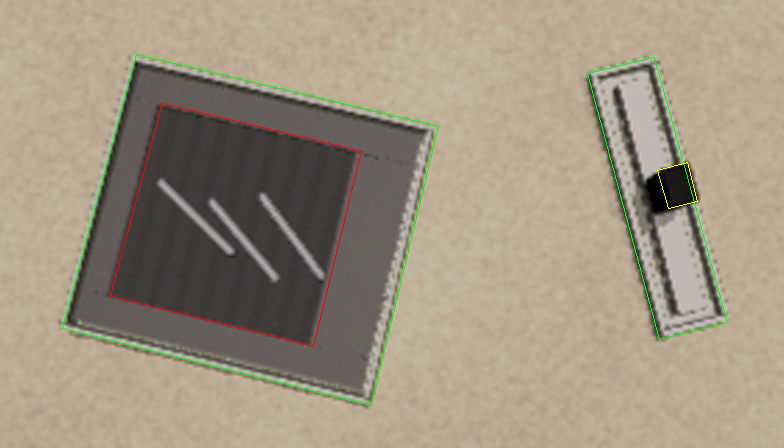

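The overlay fits within about 2 mm: tray at (0.519, 0.123) turned -15.4°, and holder/rake at (0.533, -0.166) turned +12.1°. Next is the approach.

```bash
cat >> h.py <<'E'
T=[.5193,.123,-.2681];H=[.5329,-.1664,.211]
def rel(p,xy):
    c,s=np.cos(p[2]),np.sin(p[2]);return np.array([p[0]+c*xy[0]-s*xy[1],p[1]+s*xy[0]+c*xy[1]])
def goto(pos,yaw,s=None):
    """yaw: world angle (rad) of the rake x axis; tool x lies opposite to it"""
    s=s or get_state();R=np.array(s['ee_rot']);d=R.T@(np.array(pos)-s['eef_pos'])/.05
    cur=np.arctan2(-R[1,0],-R[0,0]);return np.round(np.r_[d,-np.degrees(yaw-cur)/5],3)
E
python3 -c "
from h import *
print(get_state()['t'],goto([*H[:2],.2],H[2]))"
```

```text
0.8 [-9.574  6.754  0.626  0.307]
```

Emit:
servo_tool(motion=[0,-2,1.4,0.1,0.3,0,-4,2.8,0.3,0.3,0,-5,3.5,0.5,0.3,0,-6,4.2,0.6,0.3,0,-6.5,4.6,0.6,0.3], squeeze=60)

```text
t: 1.3
eef_pos: [0.3126, -0.4185, 0.2128]
ee_rot: [[-0.978, -0.21, 0.0], [-0.21, 0.978, -0.0], [-0.0, -0.001, -1.0]]
ft_force: [1.4, -0.1, 0.3]
finger_gap: 0.0855
```

```bash
python3 -c "
from h import *
print(get_state()['t'],get_state()['eef_pos'],goto([*H[:2],.2],H[2]))"
```

```text
1.3 [ 0.3126149  -0.418503    0.21284105] [-5.365e+00  4.006e+00  2.560e-01  4.000e-03]
```

Emit:
servo_tool(motion=[0,-1,0.8,0.1,0,0,-2,1.6,0.2,0,0,-3,2.4,0.25,0,0,-4,3.1,0.25,0,0,-4.8,3.6,0.25,0])

```text
t: 1.8
eef_pos: [0.4746, -0.2284, 0.2012]
ee_rot: [[-0.978, -0.21, 0.001], [-0.21, 0.978, -0.0], [-0.001, -0.0, -1.0]]
ft_force: [1.7, -1.3, -0.2]
finger_gap: 0.0854
```

Emit:
servo_tool(motion=[0,0,0,0,0,0,0,0,0,0])

```text
t: 2.0
eef_pos: [0.4743, -0.2292, 0.2007]
ee_rot: [[-0.977, -0.213, -0.0], [-0.213, 0.977, 0.0], [0.0, 0.0, -1.0]]
ft_force: [-0.7, 0.6, 0.0]
finger_gap: 0.0854
```

```bash
python3 -c "
from h import *
print(get_state()['t'],get_state()['eef_pos'],goto([*H[:2],.071],H[2]))"
```

```text
2.0 [ 0.47434541 -0.22924814  0.20072282] [-1.412  0.979  2.594  0.037]
```

Emit:
servo_tool(motion=[0,-0.8,0.6,0,0,0,-1.41,0.98,0,0,0,-1.41,0.98,0.4,0,0,-1.41,0.98,0.8,0,0,-1.41,0.98,0.8,0])

```text
t: 2.5
eef_pos: [0.5297, -0.1682, 0.1581]
ee_rot: [[-0.978, -0.208, -0.006], [-0.208, 0.978, 0.001], [0.006, 0.002, -1.0]]
ft_force: [-0.6, 0.0, -0.2]
finger_gap: 0.0853
```

```bash
python3 -c "
from h import *
print(get_state()['t'],get_state()['eef_pos'],goto([*H[:2],.071],H[2]))
for n in ('top','side'): save(n,n+'1.png')
a=cv2.imread('pics/side1.png')[200:350,200:400];b=cv2.imread('pics/top1.png')[200:350,320:520]
cv2.imwrite('pics/c1.png',cv2.resize(np.hstack([a,b]),(800,300),interpolation=cv2.INTER_CUBIC))"
```

```text
2.5 [ 0.52972414 -0.1682355   0.15813559] [-0.08   0.019  1.742 -0.018]
```

View pics/c1.png

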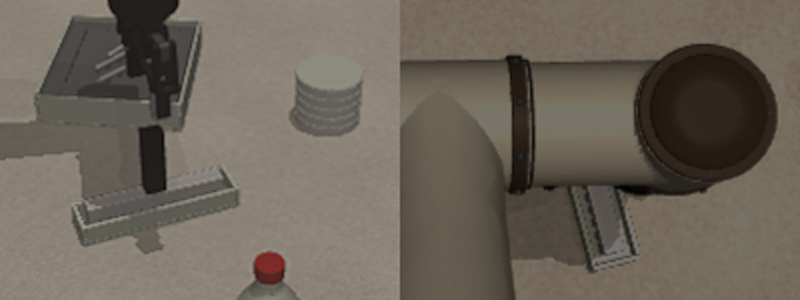

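The view shows the gripper over the handle. I'll descend, close, then take a fresh force baseline.

Emit:
servo_tool(motion=[0,-0.05,0,0.5,0,0,-0.05,0,1,0,0,-0.05,0,1.4,0,0,-0.05,0,1.74,0,0,-0.05,0,1.74,0])

```text
t: 3.1
eef_pos: [0.5337, -0.1677, 0.073]
ee_rot: [[-0.978, -0.209, -0.003], [-0.209, 0.978, 0.0], [0.003, 0.001, -1.0]]
ft_force: [-0.3, 0.6, -0.6]
finger_gap: 0.0853
```

Emit:
servo_tool(motion=[1,0,0,0,0,1,0,0,0,0,1,0,0,0,0,1,0,0,0,0,1,0,0,0,0])

```text
t: 3.6
eef_pos: [0.5353, -0.167, 0.0747]
ee_rot: [[-0.978, -0.21, 0.002], [-0.21, 0.978, -0.0], [-0.002, -0.0, -1.0]]
ft_force: [-1.0, 0.4, 2.9]
finger_gap: 0.0194
```

Emit:
servo_tool(motion=[1,0,0,0,0,1,0,0,0,0,1,0,0,0,0])

```text
t: 3.9
eef_pos: [0.5353, -0.167, 0.0746]
ee_rot: [[-0.978, -0.21, 0.001], [-0.21, 0.978, -0.0], [-0.001, -0.0, -1.0]]
ft_force: [-0.3, 1.6, 6.5]
finger_gap: 0.0193
```

```bash
python3 -c "
from h import *
s=get_state();print(s['t'],s['eef_pos'],s['finger_gap'],s['ft_force'],s['torque'],s['q'])
"
```

```text
3.9 [ 0.53528078 -0.16703011  0.07464558] 0.019330319044281896 [-0.3257084  1.6343389  6.5088569] [0.45164205 0.24715111 0.03385007] [-7.65777604e-01  2.51579426e+01 -2.01006600e+01  1.67540086e-02
 -4.46689873e+01 -7.71024129e+01]
```

Emit:
servo_tool(motion=[1,0,0,-0.3,0,1,0,0,-0.8,0,1,0,0,-1.3,0,1,0,0,-1.3,0,1,0,0,-1.3,0])

```text
t: 4.4
eef_pos: [0.5339, -0.1668, 0.1378]
ee_rot: [[-0.978, -0.209, -0.001], [-0.209, 0.978, 0.001], [0.001, 0.001, -1.0]]
ft_force: [-0.1, -0.8, -4.0]
finger_gap: 0.0195
```

```bash
python3 -c "
from h import *
s=get_state();print(s['t'],s['eef_pos'],s['finger_gap'],s['ft_force'],s['torque'])
print(goto([*rel(T,[0,-.088]),.141],T[2]))
"
```

```text
4.4 [ 0.53392742 -0.16678331  0.13780717] 0.019542098412057084 [-0.10854791 -0.84440451 -3.99321605] [ 0.06696344  0.05886188 -0.00316676]
[-0.116  4.167 -0.059  5.489]
```

Emit:
servo_tool(motion=[1,0,0.8,-0.2,1.1,1,0,1.6,-0.2,2.2,1,0,2.4,-0.2,3.3,1,0,3.2,-0.2,4.4,1,-0.1,3.8,-0.2,5.2])

```text
t: 4.9
eef_pos: [0.4971, 0.0211, 0.1466]
ee_rot: [[-0.97, 0.243, -0.005], [0.243, 0.97, -0.001], [0.005, -0.002, -1.0]]
ft_force: [-0.1, -0.9, -3.7]
finger_gap: 0.019
```

Emit:
servo_tool(motion=[1,0,0,0,0,1,0,0,0,0,1,0,0,0,0])

```text
t: 5.2
eef_pos: [0.4989, 0.0191, 0.1476]
ee_rot: [[-0.971, 0.24, -0.003], [0.24, 0.971, -0.001], [0.003, -0.001, -1.0]]
ft_force: [0.1, 0.2, -3.1]
finger_gap: 0.0191
```

```bash
python3 -c "
from h import *
s=get_state();print(s['t'],s['eef_pos'],s['finger_gap'],s['ft_force'],s['torque'])
print(goto([*rel(T,[0,-.088]),.118],T[2]))
"
```

```text
5.2 [0.49893556 0.01906031 0.14758345] 0.01907524698169824 [ 0.13199709  0.16468723 -3.13334145] [-0.05305535 -0.03911029 -0.03016163]
[0.147 0.357 0.592 0.291]
```

Emit:
servo_tool(motion=[1,0.15,0.36,0,0.29,1,0.15,0.36,0.2,0.29,1,0.15,0.36,0.36,0.29,1,0.15,0.36,0.36,0.29,1,0.15,0.36,0.36,0.29])

```text
t: 5.7
eef_pos: [0.4966, 0.0382, 0.1303]
ee_rot: [[-0.964, 0.265, -0.001], [0.265, 0.964, -0.001], [0.001, -0.001, -1.0]]
ft_force: [-0.0, -0.9, -2.2]
finger_gap: 0.0192
```

```bash
python3 -c "
from h import *
from fit import rect,pose
s=get_state();print(s['t'],s['eef_pos'],s['ft_force'],s['torque'],goto([*rel(T,[0,-.088]),.118],T[2]))
for n in ('top','side'): save(n,n+'2.png')
ims=[]
for n,x,y in (('side',200,190),('top',190,220)):
    a=cv2.convertScaleAbs(cv2.resize(cv2.imread(f'pics/{n}2.png')[y:y+110,x:x+130],None,fx=3,fy=3,interpolation=cv2.INTER_CUBIC),alpha=1.4)
    p=[s['eef_pos'][0],s['eef_pos'][1],T[2]];z=s['eef_pos'][2]-.0696
    for P,M,c in ((p,rect(.084,.01,z+.034),(0,0,255)),(p,rect(.084,.01,z),(255,0,0)),(T,rect(.1,.112,.046),(0,255,0))):
        cv2.polylines(a,[np.round((proj(n,pose(P,M))-[x,y]+.5)*3-.5).astype(int)],True,c,1)
    ims.append(a)
cv2.imwrite('pics/c2.png',np.hstack(ims))"
```

```text
5.7 [0.4966 0.0382 0.1303] [-0.0246 -0.914  -2.228 ] [-0.0225  0.0159  0.0089] [ 0.011 -0.004  0.245 -0.002]
```

View pics/c2.png

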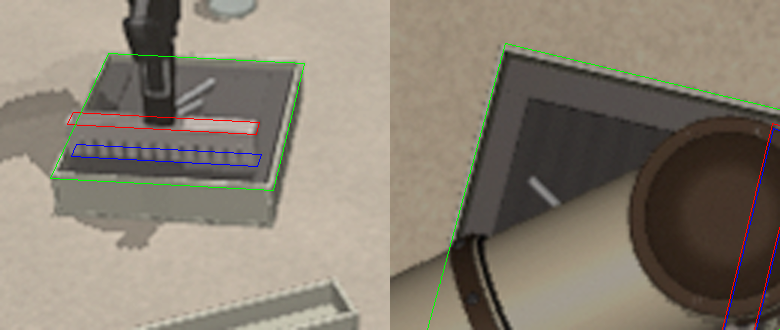

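Model and picture agree: the rake is level over the bare strip, inside the tray. Now I'll feel for the plate.

Emit:
servo_tool(motion=[1,0,0,0.1,0,1,0,0,0.2,0,1,0,0,0.26,0,1,0,0,0.26,0,1,0,0,0.26,0])

```text
t: 6.3
eef_pos: [0.4968, 0.039, 0.1178]
ee_rot: [[-0.964, 0.264, -0.0], [0.264, 0.964, -0.0], [0.0, -0.0, -1.0]]
ft_force: [0.2, -0.8, -2.4]
finger_gap: 0.0191
```

```bash
cat > f.py <<'E'
from h import *
import sys
np.set_printoptions(precision=4,suppress=True)
L=[]
for i in range(int(sys.argv[1])): 
    camera('top');s=get_state();L.append(np.r_[s['ft_force'],s['eef_pos']])
L=np.array(L);s=get_state();R=np.array(s['ee_rot']);c,n=np.cos(T[2]),np.sin(T[2])
d=s['eef_pos'][:2]-np.array(T[:2])
print(s['t'],L.mean(0),L.std(0)[:3].round(2),'torque',s['torque'],'tray xy',c*d[0]+n*d[1],-n*d[0]+c*d[1],'tilt',R[:2,2],'turn',goto(s['eef_pos'],T[2])[3],'g',s['finger_gap'])
E
python3 f.py 4
```

```text
6.5 [-0.02   -0.0347 -2.8916  0.4969  0.0391  0.118 ] [0.49 0.33 0.27] torque [-0.0148  0.0172  0.0393] tray xy 0.0006344151721250253 -0.0868325536319596 tilt [0.0004 0.0001] turn 0.009 g 0.01924721185687289
```

Baseline fz is about -2.9. I'll lower in 1 mm steps.

Emit:
servo_tool(motion=[1,0,0,0.04,0,1,0,0,0.06,0,1,0,0,0.08,0,1,0,0,0.1,0,1,0,0,0.1,0])

```text
t: 7.0
eef_pos: [0.4967, 0.039, 0.1126]
ee_rot: [[-0.964, 0.264, -0.0], [0.264, 0.964, -0.0], [0.0, -0.0, -1.0]]
ft_force: [0.0, 0.6, -2.8]
finger_gap: 0.0194
```

```bash
python3 f.py 2
```

```text
7.1 [-0.2969  0.1168 -3.3684  0.4968  0.039   0.1128] [0.3  0.39 0.26] torque [-0.0097  0.0084  0.0086] tray xy 0.000564980304662354 -0.08695476072798933 tilt [-0.0001 -0.    ] turn 0.007 g 0.01934779449908857
```

Emit:
servo_tool(motion=[1,0,0,0.02,0,1,0,0,0.04,0,1,0,0,0.06,0,1,0,0,0.06,0,1,0,0,0.06,0])

```text
t: 7.6
eef_pos: [0.4968, 0.039, 0.1098]
ee_rot: [[-0.964, 0.264, -0.0], [0.264, 0.964, -0.0], [0.0, -0.0, -1.0]]
ft_force: [-0.6, -0.9, -2.8]
finger_gap: 0.0194
```

Emit:
servo_tool(motion=[1,0,0,0.02,0,1,0,0,0.04,0,1,0,0,0.04,0,1,0,0,0.04,0])

```text
t: 8.0
eef_pos: [0.4969, 0.039, 0.108]
ee_rot: [[-0.964, 0.264, 0.0], [0.264, 0.964, 0.0], [-0.0, 0.0, -1.0]]
ft_force: [-0.5, -0.4, -2.0]
finger_gap: 0.0189
```

Emit:
servo_tool(motion=[1,0,0,0.02,0,1,0,0,0.02,0,1,0,0,0.02,0])

```text
t: 8.3
eef_pos: [0.4969, 0.039, 0.1071]
ee_rot: [[-0.964, 0.264, 0.0], [0.264, 0.964, -0.0], [-0.0, 0.0, -1.0]]
ft_force: [-1.1, -0.1, 0.7]
finger_gap: 0.0192
```

```bash
python3 f.py 3
```

```text
8.45 [-0.8303 -0.191   0.2711  0.4969  0.039   0.107 ] [0.45 0.25 0.59] torque [-0.0987  0.1952  0.0513] tray xy 0.0006535771251561864 -0.08690631263971915 tilt [0.0003 0.    ] turn 0.008 g 0.019248815339002058
```

Contact is at about 3 N on the bare strip, with the feet at about 0.038. Starting the draw, 12.5 mm per call.

Emit:
servo_tool(motion=[1,0,0.05,0,0,1,0,0.1,0,0,1,0,0.15,0,0,1,0,0.2,0,0,1,0,0.25,0,0])

```text
t: 8.95
eef_pos: [0.5002, 0.0512, 0.1068]
ee_rot: [[-0.964, 0.264, -0.0], [0.264, 0.964, -0.0], [0.0, -0.0, -1.0]]
ft_force: [-1.0, -1.7, 0.5]
finger_gap: 0.0193
```

Emit:
servo_tool(motion=[1,0,0.05,0,0,1,0,0.1,0,0,1,0,0.15,0,0,1,0,0.2,0,0,1,0,0.25,0,0])

```text
t: 9.45
eef_pos: [0.5034, 0.0633, 0.1068]
ee_rot: [[-0.964, 0.264, -0.0], [0.264, 0.964, -0.0], [0.0, -0.0, -1.0]]
ft_force: [-0.4, -2.0, 0.9]
finger_gap: 0.0198
```

```bash
python3 f.py 3
```

```text
9.6 [-0.9857 -0.5753  1.0122  0.5035  0.0636  0.1068] [0.5  0.25 0.09] torque [-0.2222  0.1746  0.0383] tray xy 0.0005560922199178385 -0.061535401164025616 tilt [0.0004 0.0005] turn 0.008 g 0.019124614739015305
```

Emit:
servo_tool(motion=[1,0,0.05,-0.002,0,1,0,0.1,-0.004,0,1,0,0.15,-0.005,0,1,0,0.2,-0.006,0,1,0,0.25,-0.006,0])

```text
t: 10.1
eef_pos: [0.5068, 0.0754, 0.1071]
ee_rot: [[-0.964, 0.264, -0.0], [0.264, 0.964, -0.0], [0.0, -0.0, -1.0]]
ft_force: [-0.3, -1.3, 0.5]
finger_gap: 0.0196
```

Emit:
servo_tool(motion=[1,0,0.05,0,0,1,0,0.1,-0.001,0,1,0,0.15,-0.002,0,1,0,0.2,-0.002,0,1,0,0.25,-0.003,0])

```text
t: 10.6
eef_pos: [0.51, 0.0874, 0.1072]
ee_rot: [[-0.964, 0.264, -0.0], [0.264, 0.964, -0.0], [0.0, -0.0, -1.0]]
ft_force: [-0.9, -0.9, 0.4]
finger_gap: 0.0191
```

```bash
python3 f.py 3
```

```text
10.75 [-0.6573 -0.3011  0.5745  0.5102  0.0877  0.1073] [0.25 0.48 0.26] torque [0.0144 0.1608 0.0136] tray xy 0.0005598806738551319 -0.036443101015969044 tilt [0.0005 0.0007] turn 0.008 g 0.019419095337628194
```

Emit:
servo_tool(motion=[1,0,0.05,-0.001,0,1,0,0.1,-0.002,0,1,0,0.15,-0.003,0,1,0,0.2,-0.004,0,1,0,0.25,-0.004,0])

```text
t: 11.25
eef_pos: [0.5133, 0.0995, 0.1074]
ee_rot: [[-0.964, 0.264, -0.0], [0.264, 0.964, 0.0], [0.0, -0.0, -1.0]]
ft_force: [-0.7, -1.2, -1.3]
finger_gap: 0.0191
```

Emit:
servo_tool(motion=[1,0,0.05,-0.001,0,1,0,0.1,-0.002,0,1,0,0.15,-0.003,0,1,0,0.2,-0.004,0,1,0,0.25,-0.004,0])

```text
t: 11.75
eef_pos: [0.5166, 0.1116, 0.1076]
ee_rot: [[-0.964, 0.264, -0.0], [0.264, 0.964, 0.0], [0.0, 0.0, -1.0]]
ft_force: [0.2, -0.2, -0.5]
finger_gap: 0.0194
```

```bash
python3 f.py 3; python3 -c "
from h import *
save('side','side3.png')
cv2.imwrite('pics/c3.png',cv2.resize(cv2.imread('pics/side3.png')[185:285,205:315],None,fx=5,fy=5,interpolation=cv2.INTER_CUBIC))"
```

```text
11.9 [-0.4563  0.466  -0.9877  0.5168  0.1119  0.1077] [0.52 0.29 0.16] torque [ 0.1554  0.0824 -0.0286] tray xy 0.0005188695493712199 -0.011452424862138079 tilt [0.0004 0.0006] turn 0.009 g 0.01927882660816497
```

View pics/c3.png

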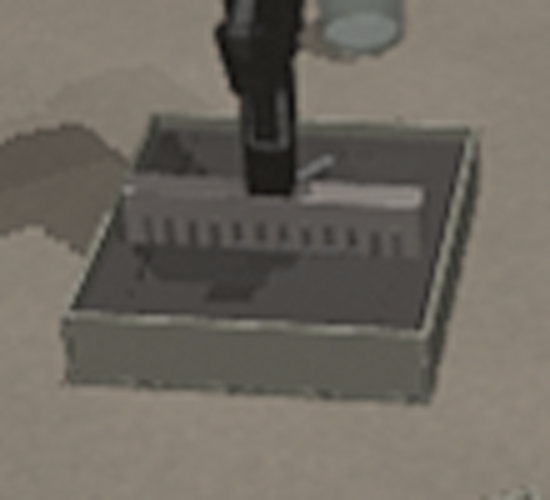

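The rake is upright at mid-tray with one rod visible ahead of it. Contact fell to about 2 N, so I'll press slightly more and go on.

Emit:
servo_tool(motion=[1,0,0.05,0.006,0,1,0,0.1,0.006,0,1,0,0.15,0.006,0,1,0,0.2,0.006,0,1,0,0.25,0.006,0])

```text
t: 12.45
eef_pos: [0.52, 0.1236, 0.1074]
ee_rot: [[-0.964, 0.264, -0.0], [0.264, 0.964, -0.0], [0.0, -0.0, -1.0]]
ft_force: [-0.3, -1.4, -0.7]
finger_gap: 0.0191
```

Emit:
servo_tool(motion=[1,0,0.05,0,0,1,0,0.1,0,0,1,0,0.15,0,0,1,0,0.2,0,0,1,0,0.25,0,0])

```text
t: 12.95
eef_pos: [0.5233, 0.1357, 0.1074]
ee_rot: [[-0.964, 0.264, -0.0], [0.264, 0.964, 0.0], [0.0, 0.0, -1.0]]
ft_force: [-1.4, -1.3, -0.8]
finger_gap: 0.0191
```

```bash
python3 f.py 3
```

```text
13.1 [-0.2079  0.2639 -0.8079  0.5234  0.136   0.1074] [0.78 0.35 0.23] torque [ 0.0167  0.1431 -0.0018] tray xy 0.0005428851213453187 0.013570245915265747 tilt [0.0005 0.0007] turn 0.008 g 0.019147820731849903
```

Emit:
servo_tool(motion=[1,0,0.05,0.006,0,1,0,0.1,0.006,0,1,0,0.15,0.006,0,1,0,0.2,0.006,0,1,0,0.25,0.006,0])

```text
t: 13.6
eef_pos: [0.5266, 0.1477, 0.1071]
ee_rot: [[-0.964, 0.264, -0.0], [0.264, 0.964, -0.0], [0.0, -0.0, -1.0]]
ft_force: [0.6, -1.3, 1.3]
finger_gap: 0.0193
```

Emit:
servo_tool(motion=[1,0,0.05,0,0,1,0,0.1,0,0,1,0,0.15,0,0,1,0,0.2,0,0,1,0,0.25,0,0])

```text
t: 14.1
eef_pos: [0.5299, 0.1598, 0.1071]
ee_rot: [[-0.964, 0.264, -0.0], [0.264, 0.964, -0.0], [0.0, -0.0, -1.0]]
ft_force: [-1.3, -1.5, 0.1]
finger_gap: 0.0193
```

```bash
python3 f.py 3
```

```text
14.25 [-0.5296 -0.3783  0.6519  0.53    0.1601  0.1071] [0.85 0.1  0.37] torque [-0.0442  0.1715 -0.0279] tray xy 0.000508126245552732 0.03854237100418946 tilt [0.0004 0.0006] turn 0.008 g 0.019471010063073762
```

Emit:
servo_tool(motion=[1,0,0.05,0,0,1,0,0.1,0,0,1,0,0.15,0,0,1,0,0.2,0,0,1,0,0.25,0,0])

```text
t: 14.75
eef_pos: [0.5332, 0.1718, 0.1071]
ee_rot: [[-0.964, 0.264, -0.0], [0.264, 0.964, -0.0], [0.0, -0.0, -1.0]]
ft_force: [-1.4, -2.2, 0.2]
finger_gap: 0.0192
```

Emit:
servo_tool(motion=[1,0,0.05,0,0,1,0,0.1,0,0,1,0,0.15,0,0,1,0,0.2,0,0,1,0,0.25,0,0])

```text
t: 15.25
eef_pos: [0.5365, 0.1839, 0.1071]
ee_rot: [[-0.964, 0.264, -0.0], [0.264, 0.964, 0.0], [0.0, 0.0, -1.0]]
ft_force: [-0.3, -0.6, 0.7]
finger_gap: 0.0194
```

```bash
python3 f.py 3
```

```text
15.4 [-0.3263 -0.122   0.5036  0.5366  0.1842  0.1071] [0.42 0.57 0.16] torque [-0.1291  0.1233 -0.0303] tray xy 0.0004983898477399357 0.06354269829707618 tilt [0.0005 0.0007] turn 0.008 g 0.019416661984785376
```

Emit:
servo_tool(motion=[1,0,0.05,0,0,1,0,0.1,0,0,1,0,0.15,0,0,1,0,0.2,0,0,1,0,0.26,0,0])

```text
t: 15.9
eef_pos: [0.5399, 0.1964, 0.1071]
ee_rot: [[-0.964, 0.264, -0.0], [0.264, 0.964, -0.0], [0.0, -0.0, -1.0]]
ft_force: [-0.8, -1.3, -0.1]
finger_gap: 0.0193
```

```bash
python3 f.py 3; python3 -c "
from h import *
save('side','side4.png')
cv2.imwrite('pics/c4.png',cv2.convertScaleAbs(cv2.resize(cv2.imread('pics/side4.png')[185:285,205:315],None,fx=6,fy=6,interpolation=cv2.INTER_CUBIC),alpha=1.6))"
```

```text
16.05 [-0.1158 -0.378   0.3684  0.5401  0.1968  0.1071] [0.25 0.43 0.31] torque [-0.0667  0.1243 -0.0088] tray xy 0.0005002270753539477 0.07664509281613298 tilt [0.0006 0.0007] turn 0.01 g 0.01923791648792133
```

View pics/c4.png

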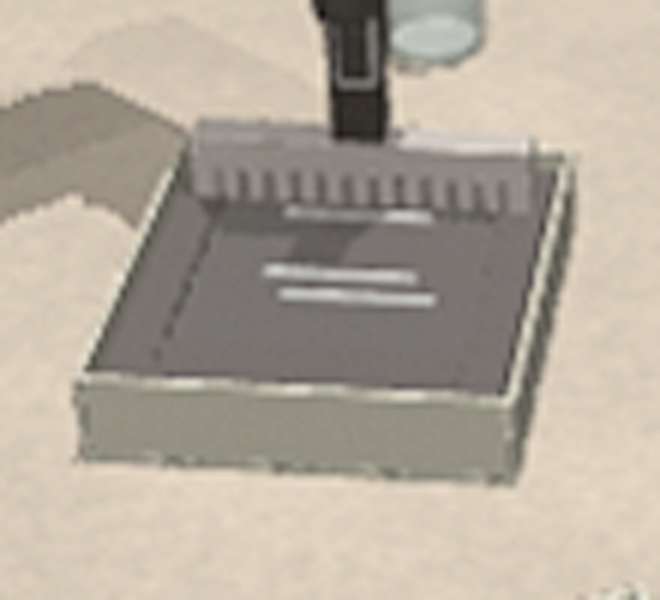

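All three rods lie parallel behind the rake: two adjacent ones near rows 273 and 297, and one near row 215. I'll measure them once I've lifted clear.

Emit:
servo_tool(motion=[1,0,0,-0.2,0,1,0,0,-0.5,0,1,0,0,-0.9,0,1,0,0,-1.2,0,1,0,0,-1.2,0])

```text
t: 16.6
eef_pos: [0.5412, 0.1971, 0.1698]
ee_rot: [[-0.965, 0.264, 0.005], [0.264, 0.965, 0.003], [-0.004, 0.004, -1.0]]
ft_force: [0.8, 0.7, -2.2]
finger_gap: 0.0195
```

```bash
python3 -c "
from h import *
s=get_state();print(s['t'],s['eef_pos'],goto([*H[:2],.165],H[2]))"
```

```text
16.6 [0.54120696 0.19708285 0.16977191] [-1.759 -7.056  0.072 -5.48 ]
```

Emit:
servo_tool(motion=[1,-0.2,-0.7,0,-0.6,1,-0.4,-1.4,0,-1.2,1,-0.6,-2.2,0,-1.8,1,-0.8,-3,0,-2.4,1,-1,-3.8,0,-3])

```text
t: 17.1
eef_pos: [0.537, -0.0017, 0.1661]
ee_rot: [[-1.0, 0.003, -0.001], [0.003, 1.0, 0.0], [0.001, 0.0, -1.0]]
ft_force: [0.8, 0.7, -2.8]
finger_gap: 0.0194
```

Emit:
servo_tool(motion=[1,0,0,0,0,1,0,0,0,0])

```text
t: 17.3
eef_pos: [0.5373, -0.0012, 0.1663]
ee_rot: [[-1.0, 0.008, -0.001], [0.008, 1.0, 0.0], [0.001, 0.0, -1.0]]
ft_force: [0.4, 0.7, -2.2]
finger_gap: 0.0191
```

```bash
python3 -c "
from h import *
s=get_state();print(s['t'],s['eef_pos'],goto([.5353,-.167,.165],H[2]))"
```

```text
17.3 [ 0.53729709 -0.00117711  0.16629801] [ 0.012 -3.317  0.025 -2.514]
```

Emit:
servo_tool(motion=[1,0,-0.8,0,-0.6,1,0,-1.6,0,-1.2,1,0,-2.4,0,-1.8,1,0,-3,0,-2.4,1,0.01,-3.32,0,-2.51])

```text
t: 17.8
eef_pos: [0.5366, -0.1671, 0.1664]
ee_rot: [[-0.977, -0.212, -0.001], [-0.212, 0.977, 0.0], [0.001, 0.0, -1.0]]
ft_force: [0.3, 0.6, -3.0]
finger_gap: 0.0194
```

Emit:
servo_tool(motion=[1,0,0,0,0,1,0,0,0,0,1,0,0,0,0])

```text
t: 18.1
eef_pos: [0.5366, -0.1649, 0.1668]
ee_rot: [[-0.977, -0.213, -0.0], [-0.213, 0.977, 0.0], [0.0, 0.0, -1.0]]
ft_force: [0.4, 0.6, -3.5]
finger_gap: 0.0191
```

```bash
python3 -c "
from h import *
from fit import rect,pose
s=get_state();print(s['t'],s['eef_pos'],goto([.5353,-.167,.085],H[2]))
save('side','side5.png');n='side';x,y=225,240
a=cv2.resize(cv2.imread('pics/side5.png')[y:y+100,x:x+110],None,fx=5,fy=5,interpolation=cv2.INTER_CUBIC)
p=[*s['eef_pos'][:2],H[2]];z=s['eef_pos'][2]-.0696
for P,M,c in ((p,rect(.084,.01,z),(255,0,0)),(H,rect(.098,.025,.028),(0,255,0))):
    cv2.polylines(a,[np.round((proj(n,pose(P,M))-[x,y]+.5)*5-.5).astype(int)],True,c,1)
cv2.imwrite('pics/c5.png',a)"
```

```text
18.1 [ 0.5366 -0.1649  0.1668] [ 0.034 -0.036  1.636  0.043]
```

View pics/c5.png

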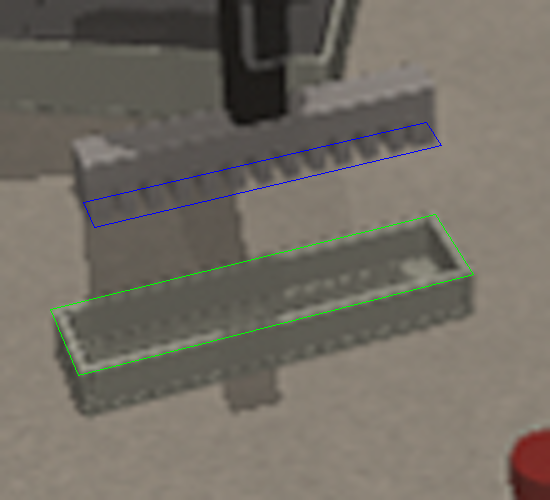

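The rake hangs level over the holder opening, so I'll lower it in.

Emit:
servo_tool(motion=[1,0.03,-0.04,0.4,0.04,1,0.03,-0.04,0.8,0.04,1,0.03,-0.04,1.2,0.04,1,0.03,-0.04,1.5,0.04,1,0.03,-0.04,1.65,0.04])

```text
t: 18.65
eef_pos: [0.5348, -0.1675, 0.0832]
ee_rot: [[-0.978, -0.21, -0.002], [-0.21, 0.978, 0.0], [0.002, 0.001, -1.0]]
ft_force: [-0.7, -0.8, -3.0]
finger_gap: 0.0193
```

Emit:
servo_tool(motion=[1,0,0,0.04,0,1,0,0,0.08,0,1,0,0,0.12,0,1,0,0,0.14,0,1,0,0,0.14,0])

```text
t: 19.15
eef_pos: [0.5355, -0.1685, 0.0779]
ee_rot: [[-0.978, -0.208, 0.001], [-0.208, 0.978, -0.0], [-0.001, -0.0, -1.0]]
ft_force: [0.0, 0.8, -2.5]
finger_gap: 0.0196
```

```bash
python3 f.py 2
```

```text
19.25 [ 0.537   0.4415 -3.0212  0.5356 -0.1686  0.0779] [0.33 1.17 0.1 ] torque [ 0.0022  0.0648 -0.0507] tray xy 0.0929210424645483 -0.27685258905288906 tilt [ 0.0006 -0.0001] turn 5.476 g 0.01902172960175129
```

Emit:
servo_tool(motion=[1,0,0,0.03,0,1,0,0,0.05,0,1,0,0,0.06,0,1,0,0,0.07,0,1,0,0,0.07,0])

```text
t: 19.75
eef_pos: [0.5353, -0.1686, 0.0747]
ee_rot: [[-0.978, -0.209, 0.0], [-0.209, 0.978, -0.0], [0.0, -0.0, -1.0]]
ft_force: [-2.0, 1.0, 2.9]
finger_gap: 0.0189
```

```bash
python3 f.py 2
```

```text
19.85 [-2.7908  0.6657  3.7121  0.5353 -0.1686  0.0747] [0.08 0.12 0.01] torque [0.2515 0.7201 0.0405] tray xy 0.09267895608150763 -0.27693232775974236 tilt [ 0.0001 -0.0002] turn 5.479 g 0.01905570087151459
```

On the floor at 0.0747, the same height as at the grasp. Releasing and rising.

Emit:
servo_tool(motion=[0.4,0,0,0,0,0,0,0,0,0,0,0,0,0,0,0,0,0,0,0,0,0,0,0,0])

```text
t: 20.35
eef_pos: [0.5355, -0.1685, 0.074]
ee_rot: [[-0.978, -0.208, 0.0], [-0.208, 0.978, -0.0], [-0.0, -0.0, -1.0]]
ft_force: [-0.5, -0.5, 0.3]
finger_gap: 0.0851
```

Emit:
servo_tool(motion=[0,0,0,0,0,0,0,0,0,0,0,0,0,-0.2,0,0,0,0,-0.6,0,0,0,0,-1,0])

```text
t: 20.85
eef_pos: [0.5353, -0.1686, 0.1251]
ee_rot: [[-0.978, -0.208, -0.0], [-0.208, 0.978, -0.0], [0.0, -0.0, -1.0]]
ft_force: [0.1, 0.7, -0.1]
finger_gap: 0.0853
```

Emit:
servo_tool(motion=[0,0,0,-0.6,0,0,0,0,-1.2,0,0,0,0,-1.8,0,0,0,-0.6,-2,0,0,0,-1.2,-2,0])

```text
t: 21.35
eef_pos: [0.5493, -0.2277, 0.2283]
ee_rot: [[-0.978, -0.211, 0.007], [-0.211, 0.978, -0.002], [-0.006, -0.003, -1.0]]
ft_force: [0.9, 1.1, -0.1]
finger_gap: 0.0852
```

Emit:
servo_tool(motion=[0,0.4,-0.8,0,0,0,0.8,-1.6,0,0,0,1.4,-2.4,0,0,0,2,-3.2,0,0,0,2.4,-3.8,0,0])

```text
t: 21.85
eef_pos: [0.4684, -0.4404, 0.225]
ee_rot: [[-0.978, -0.207, 0.0], [-0.207, 0.978, -0.001], [-0.0, -0.001, -1.0]]
ft_force: [0.9, -0.2, -0.5]
finger_gap: 0.0854
```

Run:
```python
from fit import *
print(get_state()['t'],get_state()['eef_pos'])
for n in('top','side'): save(n,n+'6.png')
for n in('top','side'):
  for l in('rod_a','rake'):
    for d in silhouettes(n,l)[:4]:
        r=cv2.minAreaRect(cv2.findNonZero(d['mask'].astype(np.uint8)));w=unproj(n,np.vstack([r[0],cv2.boxPoints(r)]),.036 if l=='rod_a' else .08)
        tr=(w[:,:2]-T[:2])@np.array([[np.cos(T[2]),-np.sin(T[2])],[np.sin(T[2]),np.cos(T[2])]])
        print(n,l,round(d['score'],2),tr.round(4).tolist())
a=cv2.resize(cv2.imread('pics/top6.png')[220:370,190:450],(780,450),interpolation=cv2.INTER_CUBIC);a=cv2.convertScaleAbs(a,alpha=1.6)
for y in -.0528+.0185143*np.arange(8):
    q=(proj('top',pose(T,np.array([[.071,y,.036],[-.071,y,.036]])))-[190,220]+.5)*3-.5
    for e in q: cv2.circle(a,tuple(int(round(v)) for v in e),2,(0,0,255),-1)
for c in (rect(.013,.01,.125),rect(.098,.025,.028)):
    cv2.polylines(a,[np.round((proj('top',pose(H,c))-[190,220]+.5)*3-.5).astype(int)],True,(0,255,0),1)
cv2.imwrite('pics/c6.png',a)
```

```text
21.85 [ 0.4684 -0.4404  0.225 ]
top rod_a 0.72 [[-0.0025, 0.0608], [-0.0375, 0.0645], [0.033, 0.0645], [0.0328, 0.0571], [-0.0376, 0.0571]]
top rake 0.74 [[0.0881, -0.2794], [0.1509, -0.2239], [0.1706, -0.2593], [0.0268, -0.3337], [0.0077, -0.299]]
side rake 0.58 [[0.0839, -0.2878], [-0.016, -0.258], [0.1373, -0.1675], [0.1782, -0.3161], [0.0378, -0.3917]]
```

View pics/c6.png

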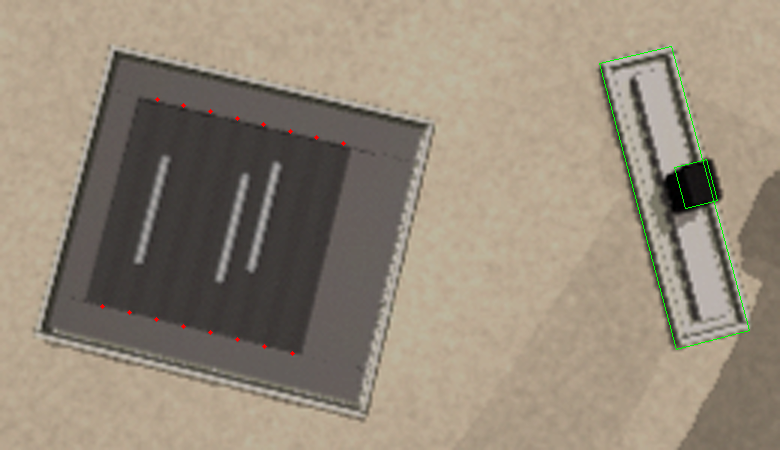

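Run:
```python
from fit import *
M=np.array([[np.cos(T[2]),-np.sin(T[2])],[np.sin(T[2]),np.cos(T[2])]])
g=-.0528+.0185143*np.arange(8)
im=cv2.imread('pics/top6.png');sub=im[220:370,190:340].max(2)
big=cv2.resize(sub,None,fx=3,fy=3,interpolation=cv2.INTER_CUBIC)
for L in ([(165,157),(138,263)],[(244,175),(219,280)],[(276,163),(251,271)]):
    # bright pixels near the seen axis: PCA line
    m=np.zeros_like(big);cv2.line(m,*L,255,16);m[(big<75)]=0
    p=cv2.findNonZero(m)[:,0].astype(np.float32);r=cv2.minAreaRect(p)
    vx,vy,cx,cy=cv2.fitLine(p,cv2.DIST_L2,0,.01,.01).ravel();h=max(r[1])/2
    uv=(np.array([[cx-vx*h,cy-vy*h],[cx+vx*h,cy+vy*h],[cx,cy]])+.5)/3-.5+[190,220]
    w=(unproj('top',uv,.036)[:,:2]-T[:2])@M;d=w[1]-w[0]
    print(len(p),w[2],'len',np.hypot(*d),'ang',np.arctan(d[1]/d[0]),'groove',np.argmin(abs(g-w[2,1])),w[2,1]-g[np.argmin(abs(g-w[2,1]))])
```

```text
691 [-0.0018  0.0613] len 0.07237960290800383 ang 0.0018485285827081477 groove 6 0.0030619606154754647
703 [-0.0009  0.0059] len 0.07249552467326839 ang 0.0035109607837349164 groove 3 0.003170592230455763
720 [ 0.0112 -0.0126] len 0.07313840022628523 ang 0.003723920615611657 groove 2 0.0031656625510810606
```

All three rods sit 3.1–3.2 mm off in the same direction, which is my tray-pose error and not rod misplacement. They lie in grooves 3, 4 and 7 (counting from the bare strip), within 0.004 rad of the groove direction. Handing in.

```bash
python3 -c "
from rig import *
print(job_done(), get_state()['t'])"
```

```text
the job is handed in; nothing more can be done
the job is handed in; nothing more can be done
```

The job is handed in; no verdict is given. One pass with the rake put all three rods in grooves of their own, and the rake is back in its holder, at about 22 s of the 64 s allowed.

- **Raking:** I felt for the plate at the bare strip, then drew the rake across to the last groove. It read about 2–4 N on the plate wherever I averaged it. No rod jammed, so I did not need to draw back.
- **Rods:** The last top picture shows them in grooves 3, 4 and 7, counting from the bare strip. They lie within 0.004 rad of the groove direction and at most 11 mm from groove mid-length.
- **Rake:** It met the holder floor at the same height it was picked up from. In the last top picture the handle is about 1 mm from the position fitted at the start. The gripper is open and well clear.

**Checks that failed or disagreed:**
- **Tray fit:** All three rods measured 3.1–3.2 mm off their groove centres in the same direction. I put this down to my tray fit, because the plate's outline was off the same way in the overlay. Allowing for it, the rake still reached about y = 0.074 m against the 0.066 m needed.
- **Rod detection:** In the last top picture the trained network found only one of the three rods. I measured them all from the pixels instead.

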